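# Open the sliding-lid parts box and hang both brackets level

## Robot

A 6-joint arm with a two-finger parallel gripper is mounted at the origin on the work surface. World frame = base frame: x ahead of the robot, y to its left, z up, the work surface at z = 0. Lengths are in m, angles in rad, forces in N, time in s.
With the tool pointing down it reaches from about 0.35 to 0.975 m from the base axis. Payload 4.9 kg.
Tool frame: the origin (TCP) lies midway between the tips of the shut fingers; the grasp point (between the pads) lies ctrl.grip_depth behind it (ctrl.grip_depth is the distance from the TCP to the grasp point, in m); y points along the fingers, z is the direction in which the jaws open and shut, and the axes are right-handed (so a half turn about y gives the same grasp; the last joint's range is limited). The gripper opens to 85 mm and grips with 20 to 120 N. Pads are 22 mm wide; open, the fingers measure 114 mm over their backs; the gripper's body (76 mm by 85 mm) begins 54 mm behind the grasp point. The pads swing forward as they close: fully open they stand 13 mm farther back than shut.
Start: joints at [-1.389, 0.053, 1.613, -0, 1.476, -0.119], TCP at [0.185, -0.597, 0.231] pointing down, gripper open.
Joint ranges: [-3.01, 3.01], [-1.01, 2.22], [0.06, 2.58], [-1.02, 4.17], [0.09, 2.62], [-3.14, 3.14]. Speed limits (rad/s): [2.57, 2.57, 3.14, 3.14, 3.14, 3.14].

## Interface

Orientations are given as a rotation vector (axis times angle).
In Python, from station import ctrl gives the robot as it stands.
- The arm moves only by the tool jog_arm, never from a script. Its argument "moves" is a list of rows, each a list of 6 numbers: the shift along the tool's x, y, z in mm, then the turn, a rotation vector about the tool's x, y, z in rad. In form: [[x, y, z, wx, wy, wz], ...]. A call has 1 to 12 rows; each row shifts and turns the commanded pose from where the row before left it, along the tool's axes as they then stand; what a row does not reach is not made up. A row lasts 1/10 s, in which the tool goes at most 50 mm and 8.59 degrees, less where a joint would pass 70% of its speed; a pose out of reach is approached as far as the arm can. A call is refused whole if a number of a shift passes 50 or a number of a turn 0.15, either way. A call with a gripper value outside its range is refused whole. "grip" is the finger opening in mm, from 0 to 85.4, set as the call begins (left out, the last holds). The fingers move at their own pace and stop on an object; "grip_force" is the grip in N (left out, the last holds). Time passes only in rows, so rows that do not move let the fingers close. It gives the time, the measured TCP pose, the force and the opening at its end, in the units of the state.
- ctrl.get_obs(): the state, without advancing time (a new reading comes with each control period).
- ctrl.get_image(name): name is "side" or "top" or "wrist"; returns the picture (400x640x3 uint8, red, green, blue); there is no depth.
- ctrl.camera_params(name): a dict with "fx", "fy", "cx", "cy" (pixels), "D" ([k1, k2, p1, p2, k3] as OpenCV has them; the pictures are not rectified), "pose" (4x4, takes a point from camera to world coordinates); the wrist camera has in their place "T_tool_cam" (4x4, takes a point from camera to tool coordinates, whose origin is the TCP and whose axes are the tool frame's). Camera axes: x right, y up, looking along -z (the intrinsics and any distortion apply to the point x, -y, -z); pixel columns grow to the right and rows downward; lengths in m; the calibration is good to about 2 mm. A picture is of the moment at which its call begins: read the wrist's pose just before it. camera_params takes no time and is no camera call.
- ctrl.finish_job(): hands the job in, once; it reports no verdict.
The state is a dict: "t": time; "q": joint angles; "dq": joint speeds; "effort": joint torques, N m; "tool_pos": TCP position; "tool_rot": TCP orientation; "contact_force": force on the tool from outside, world axes, zero at the start; "wrist_torque": the same for the moment, N m; "opening": finger opening in m.
Only numpy, scipy, OpenCV 4.12 (cv2) and the standard library are available. Lean on these libraries where they do the work, as an engineer would, in place of code of your own. Each camera call takes 0.05 s, during which the arm holds its last target. There are 200 camera calls.

## Task

Open the parts box: lift the front end of its sliding lid over the stop lip, slide it forward out of the grooves and lay it flat, handle up, on the bare bench. Then hang the two steel brackets from the box on the pivoting bar for painting, one between the collars on each side, so that the bar ends level. Drop nothing and leave the other things on the bench alone.

Things in the scene. Friction and masses are not known exactly. Their poses are not given: they have to be found in the camera images.
- parts_box: Plywood parts box, 200 long (x) x 132 wide (y) x 110.5 high, fixed to the bench. Origin: centre of its underside. -x is its front end (towards the robot, turned up to 0.25 rad either way). Floor 6 thick; inside 184 x 104. The lid lies on ledges (tops of the side walls) 94 above the bench, with 3 sideways play; the two brackets and a bolt are under it.
- stop_lip (a point): Middle of the top edge of the box's front stop lip, 101 above the bench: it stands 7 above the ledges, 8 thick, just before the lid's front edge. To pass it, tilt the lid's front end up about its rear end by 0.045 to 0.07 rad (front edge rises 8 to 12), then pull towards the box's -x.
- groove_end (a point): Middle of the box's rear end, at ledge height (94). Over the last 60 of the lid both its long edges run under flanges whose undersides are 10.5 above the ledges (lid 6 thick: 4.5 of play), so the lid cannot be lifted straight out; with the front tilted up and 65 or more of pull it is free.
- lid: Wooden sliding lid of the box, 180 (x) x 116 (y) x 6 thick, about 150 g, loose. Origin: centre of its underside; +z up; x and y along the box's x and y at the start. The bench straight ahead of the robot, between box and rack (x 0.35 to 0.56, y -0.05 to 0.08 m), is always bare.
- lid_handle (a point): Top centre of the lid's wooden handle rib: 14 thick (x) x 60 long (y) x 26 high above the lid's top, its centre 50 in front (-x) of the lid's centre, 40 from its front edge. Axes as the lid's. The point lies 32 above the lid's underside.
- bar (a joint): Pivot of the rack's bar (rad): 0 level, positive when its +y (left) end is up; stops at +-0.12. A spring (1.2 N m/rad) levels it when empty; one bracket on one side tips it to the stop.
- rack: Green hanging rack fixed to the bench: base plate 130 x 150 x 12, whose centre lies 20 beyond (+x) the origin, post behind the bar to 182 high. Origin: bench level, under the bar's pivot; the pivot is 160 up. Its bar runs along the rack's y: square steel 14 x 14, 320 long.
- hang_left (a point): Top face of the bar at the middle of its left (+y) hanging place, 115 from the pivot, 167 above the bench when level; moves with the bar, y along the bar. The place is 46 long between two collars that stand 5 above the bar's top.
- hang_right (a point): The same on the right (-y) side.
- bracket_a: One of two alike dark steel saddle brackets, 300 g, loose, standing in the box: an inverted U, two legs 8 thick (x) x 30 (y) x 50 high, 24 apart inside, a web 40 x 30 x 8 across them, and on the web an upright lug 12 thick (x) x 28 (y) x 24 high to grip. Overall height 82. Origin: centre of the feet; +z up, x from leg to leg. It hangs astride the bar, its y along the bar.
- bracket_a_saddle (a point): Centre of the underside of bracket_a's web, 50 above the feet; this rests on the bar.
- bracket_b: One of two alike dark steel saddle brackets, 300 g, loose, standing in the box: an inverted U, two legs 8 thick (x) x 30 (y) x 50 high, 24 apart inside, a web 40 x 30 x 8 across them, and on the web an upright lug 12 thick (x) x 28 (y) x 24 high to grip. Overall height 82. Origin: centre of the feet; +z up, x from leg to leg. It hangs astride the bar, its y along the bar.
- bracket_b_saddle (a point): Centre of the underside of bracket_b's web, 50 above the feet; this rests on the bar.
- tin: Bystander: plain metal tin, 72 dia x 90 high; leave it alone.
- jar: Bystander: amber jar with steel cap, 64 dia x 85 high; leave it alone.
- mug: Bystander: white mug, 80 dia x 90 high; leave it alone.
- spanner: Bystander: steel spanner lying flat; leave it alone.
- hammer: Bystander: hammer lying flat; leave it alone.
- wire_brush: Bystander: hand brush lying flat; leave it alone.
- collar: Bystander: steel shaft collar lying flat, 56 dia x 20 high; leave it alone.
Mind the look-alikes: they are no part of the job. What is shaped like the lid but orange or purple is not meant. There is more than one size of the parts_box; the job needs the larger.

How it is judged:
By the outcome, as a careful person would: the job done as asked, in the order asked, and still so for the second after the job is handed in, with the robot touching nothing.
It also fails if it takes over 72 s, if anything falls off the work surface, if the arm or the gripper's body presses on something with over 40 N, if the wrist force passes 120 N, or if a joint passes its speed limit or range.

## Working session

There is one attempt and no reset: what is moved stays moved. The work goes in short steps, Python scripts to look and compute and a tool call to move; the robot and the scene stay as the last step left them, time stands still between calls to the robot, and variables do not carry over. Pictures are saved under pics/ and viewed, about 8 in all and at most 12, crops included, and the job is handed in when it is done.

Besides the shell and the picture viewer there is one more tool, called after ">>>" as name([rows], argument=value, ...), one row to a line, values as JSON. jog_arm: Moves the arm, as the interface text tells. Its arguments: {"type":"object","properties":{"moves":{"type":"array","items":{"type":"array","items":{"type":"number"}}},"grip":{"type":"number"},"grip_force":{"type":"number"}},"required":["moves"]}

```bash
ls; mkdir -p pics
cat > h.py <<'E'
import numpy as np, cv2
from scipy.spatial.transform import Rotation as R
from station import ctrl
def cam(name,obs=None):
    p=ctrl.camera_params(name)
    if name=="wrist":
        o=obs or ctrl.get_obs(); T=np.eye(4); T[:3,:3]=R.from_rotvec(o["tool_rot"]).as_matrix(); T[:3,3]=o["tool_pos"]
        P=T@np.array(p["T_tool_cam"])
    else: P=np.array(p["pose"])
    K=np.array([[p["fx"],0,p["cx"]],[0,p["fy"],p["cy"]],[0,0,1.]]); return K,np.array(p["D"],float),P
def pix2z(name,uv,z,c=None):
    K,D,P=c or cam(name)
    u=cv2.undistortPoints(np.array(uv,float).reshape(-1,1,2),K,D).reshape(-1,2)
    d=np.c_[u[:,0],-u[:,1],-np.ones(len(u))]@P[:3,:3].T; o=P[:3,3]
    z=np.broadcast_to(z,len(u)); return o+d*((z-o[2])/d[:,2])[:,None]
def proj(name,X,c=None):
    K,D,P=c or cam(name); X=np.atleast_2d(X)
    q=(X-P[:3,3])@P[:3,:3]; q=q*[1,-1,-1]
    return cv2.projectPoints(q,np.zeros(3),np.zeros(3),K,D)[0].reshape(-1,2)
def snap(name,fn):
    im=ctrl.get_image(name); cv2.imwrite("pics/"+fn,cv2.cvtColor(im,cv2.COLOR_RGB2BGR)); return im
E
python3 - <<'E'
from h import *
np.set_printoptions(precision=4,suppress=True)
o=ctrl.get_obs(); print(o, ctrl.grip_depth)
for n in("side","top","wrist"): print(n,ctrl.camera_params(n)); 
snap("top","top0.png"); snap("side","side0.png")
E
```

```text
pics
{'t': 0.0, 'q': array([-1.389 ,  0.0534,  1.6143,  0.    ,  1.476 , -0.119 ]), 'dq': array([ 0.0009,  0.0001,  0.0007,  0.0004, -0.0004, -0.0009]), 'effort': array([ -0.0014, -39.3678, -37.0177,  -0.0002,   0.0069,   0.    ]), 'tool_pos': array([ 0.1851, -0.5963,  0.2301]), 'tool_rot': array([-0.3121,  2.0617, -2.0574]), 'contact_force': array([ 0.2943,  0.1936, -0.8282]), 'wrist_torque': array([ 0.0458, -0.0328, -0.0566]), 'opening': 0.08545136716773007} 0.0187
side {'fx': 431.0883851085729, 'fy': 431.0883851085729, 'cx': 320.8985373362458, 'cy': 203.08316382054656, 'D': array([-0.0311,  0.    ,  0.    ,  0.    ,  0.    ]), 'pose': array([[-0.9041,  0.324 , -0.2786,  0.1496],
       [-0.4272, -0.668 ,  0.6093,  0.7863],
       [ 0.0113,  0.6699,  0.7424,  1.0814],
       [ 0.    ,  0.    ,  0.    ,  1.    ]])}
top {'fx': 463.43485920715295, 'fy': 463.43485920715295, 'cx': 327.506073320635, 'cy': 203.03465402655735, 'D': array([-0.1317,  0.    ,  0.    ,  0.    ,  0.    ]), 'pose': array([[-0.0847,  0.9746, -0.2075,  0.2224],
       [-0.9964, -0.0825,  0.019 ,  0.016 ],
       [ 0.0014,  0.2084,  0.9781,  1.4752],
       [ 0.    ,  0.    ,  0.    ,  1.    ]])}
wrist {'fx': 276.25279489992727, 'fy': 276.25279489992727, 'cx': 315.82924131102186, 'cy': 198.82868110696955, 'D': array([-0.0136,  0.    ,  0.    ,  0.    ,  0.    ]), 'T_tool_cam': array([[-0.002 , -0.9556, -0.2947, -0.0754],
       [-0.0003,  0.2947, -0.9556, -0.1426],
       [ 1.    , -0.0019, -0.0009,  0.0002],
       [ 0.    ,  0.    ,  0.    ,  1.    ]])}
```

View pics/top0.png

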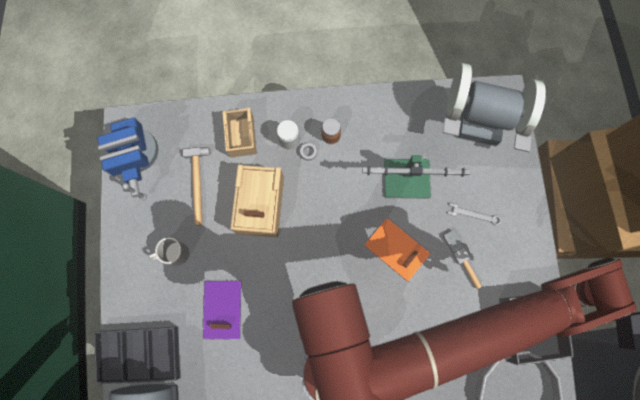

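View pics/side0.png

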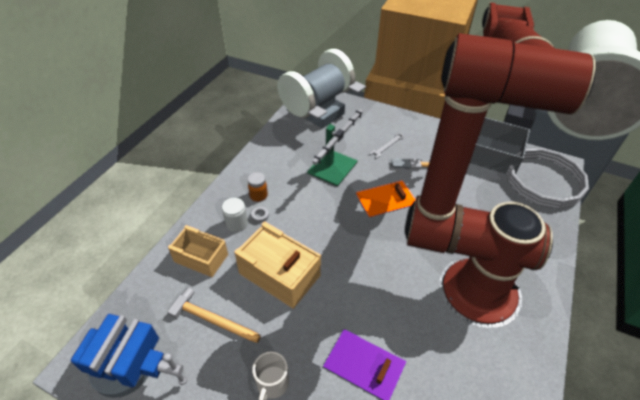

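Top view: the large box with the wooden lid is at (257,200), handle at (252,212). Look-alikes are the small open box (239,131), the orange lid (397,250) and the purple lid (221,309). The rack's bar runs from (365,170) to (467,172). I choose the large box at (257,200). One close crop to check this and measure.

Run:
```python
from h import *
im=cv2.imread("pics/top0.png"); 
a=cv2.resize(im[155:245,220:295],None,fx=6,fy=6,interpolation=cv2.INTER_CUBIC)
b=cv2.resize(im[150:205,355:475],None,fx=6,fy=6,interpolation=cv2.INTER_CUBIC)[:, :]
# a 450x540 ; b 720x330 shrink
b=cv2.resize(im[150:205,355:475],(340,156),interpolation=cv2.INTER_CUBIC)
c=np.zeros((540,800,3),np.uint8); c[:540,:450]=a; c[:156,455:795]=b
s=cv2.imread("pics/side0.png"); d=cv2.resize(s[220:310,230:330],(340,306),interpolation=cv2.INTER_CUBIC); c[170:476,455:795]=d
cv2.imwrite("pics/crop1.png",c)
```

```text
(no output)
```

View pics/crop1.png

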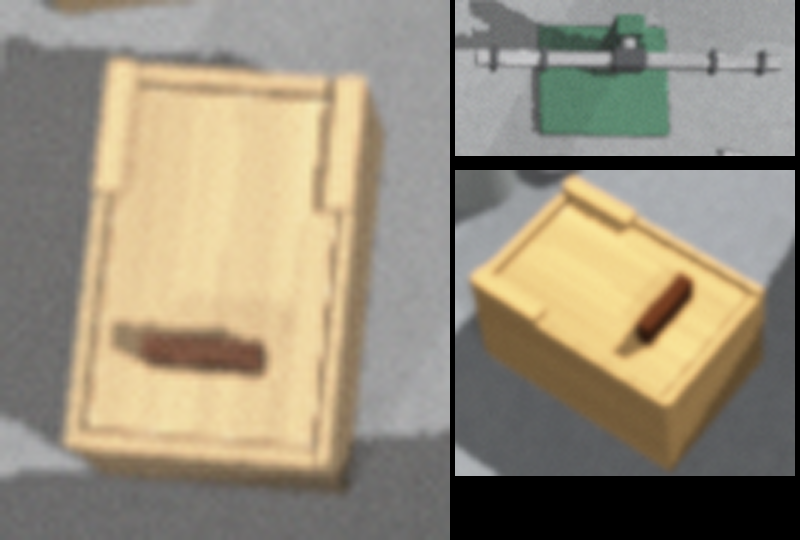

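Run:
```python
from h import *
np.set_printoptions(precision=4,suppress=True)
f=lambda x,y:((x+.5)/6-.5+220,(y+.5)/6-.5+155)
P=pix2z("top",[f(65,448),f(338,470),f(110,60),f(365,78)],[.101,.101,.1105,.1105]); print(P)
fr=(P[0]+P[1])/2; re=(P[2]+P[3])/2; d=re-fr
print("len",np.hypot(*d[:2]),"w",np.linalg.norm(P[0]-P[1]),np.linalg.norm((P[2]-P[3])),"yaw",np.arctan2(d[1],d[0]),"ctr",(fr+re)/2)
H=pix2z("top",[f(142,348),f(265,358),f(204,348)],.126); print("handle",H)
g=lambda x,y:((x-455+.5)/2.833-.5+355,(y+.5)/2.833-.5+150)
B=pix2z("top",[g(475,56),g(781,64),g(492,57),g(543,58),g(712,62),g(761,63),g(613,57),g(645,57)],.167); print(B)
d=B[0]-B[1]; print("bar len",np.linalg.norm(d),"yaw",np.arctan2(-d[0],d[1]))
print("tool R",R.from_rotvec(ctrl.get_obs()["tool_rot"]).as_matrix())
```

```text
[[0.4581 0.2877 0.101 ]
 [0.4357 0.1512 0.101 ]
 [0.656  0.2545 0.1105]
 [0.6349 0.124  0.1105]]
len 0.20076241375860154 w 0.1383978054814442 0.13213060281434189 yaw -0.1509664788301678 ctr [0.5462 0.2044 0.1058]
handle [[0.5008 0.2422 0.126 ]
 [0.4907 0.1813 0.126 ]
 [0.4982 0.2113 0.126 ]]
[[ 0.5919 -0.118   0.167 ]
 [ 0.5573 -0.4381  0.167 ]
 [ 0.5894 -0.1355  0.167 ]
 [ 0.5839 -0.1883  0.167 ]
 [ 0.5653 -0.3648  0.167 ]
 [ 0.5601 -0.4168  0.167 ]
 [ 0.5791 -0.2613  0.167 ]
 [ 0.5764 -0.2949  0.167 ]]
bar len 0.32190503893891526 yaw -0.10758812588557118
tool R [[-0.9551 -0.0003  0.2963]
 [-0.2963  0.0018 -0.9551]
 [-0.0002 -1.     -0.0018]]
```

```bash
cat >> h.py <<'E'
def Rdown(yaw,pitch=0):
    """tool down, tool z at yaw; pitch = turn about tool x afterwards"""
    z=np.array([np.cos(yaw),np.sin(yaw),0]); y=np.array([0,0,-1.]); x=np.cross(y,z)
    return np.c_[x,y,z]@R.from_rotvec([pitch,0,0]).as_matrix()
def plan(p,Rt,n,o=None):
    """n rows from the present pose to p,Rt, rounded (mm, mrad)"""
    if o is None:
        o=ctrl.get_obs(); c=np.array(o["tool_pos"]); C=R.from_rotvec(o["tool_rot"]).as_matrix()
    else: c,C=o
    s,rows=c.copy(),[]; w=R.from_matrix(C.T@Rt).as_rotvec()
    for k in range(1,n+1):
        tgt=s+(np.array(p)-s)*k/n
        d=np.round(C.T@(tgt-c)*1e3,1); t=np.round(R.from_matrix(C.T@Rt).as_rotvec()/(n-k+1),3)
        rows.append([float(v) for v in np.r_[d,t]]); c=c+C@d/1e3; C=C@R.from_rotvec(t).as_matrix()
    print(rows,"end",c.round(4)); return c,C
E
python3 - <<'E'
from h import *
plan([.497,.212,.225],Rdown(-.151),18)
E
```

```text
[[-29.9, 0.4, -37.8, 0.0, -0.062, -0.0], [-32.1, 0.3, -35.8, 0.0, -0.062, -0.0], [-34.3, 0.4, -33.8, 0.0, -0.062, -0.0], [-36.3, 0.4, -31.6, 0.0, -0.062, -0.0], [-38.2, 0.3, -29.2, 0.0, -0.062, -0.0], [-40.0, 0.4, -26.9, 0.0, -0.062, -0.0], [-41.5, 0.3, -24.3, 0.0, -0.062, -0.0], [-43.0, 0.4, -21.7, 0.0, -0.062, -0.0], [-44.2, 0.4, -19.0, 0.0, -0.062, -0.0], [-45.3, 0.3, -16.2, 0.0, -0.062, -0.0], [-46.3, 0.4, -13.4, 0.0, -0.062, -0.0], [-47.0, 0.4, -10.5, 0.0, -0.062, -0.0], [-47.5, 0.3, -7.6, 0.0, -0.062, -0.0], [-47.9, 0.4, -4.6, 0.0, -0.063, -0.0], [-48.1, 0.3, -1.5, 0.0, -0.062, -0.0], [-48.1, 0.4, 1.4, 0.0, -0.063, -0.001], [-48.0, 0.3, 4.4, 0.0, -0.062, -0.0], [-47.5, 0.3, 7.4, 0.001, -0.063, -0.001]] end [0.497 0.212 0.225]
```

>>> jog_arm([
  [-30,0,-38,0,-0.062,0],
  [-32,0,-36,0,-0.062,0],
  [-34,0,-34,0,-0.062,0],
  [-36,0,-32,0,-0.062,0],
  [-38,0,-29,0,-0.062,0],
  [-40,0,-27,0,-0.062,0],
  [-41.5,0,-24,0,-0.062,0],
  [-43,0,-22,0,-0.062,0],
  [-44,0,-19,0,-0.062,0],
  [-45,0,-16,0,-0.062,0],
])

```text
t: 1.1
tool_pos: [0.3572, -0.146, 0.231]
tool_rot: [-0.829, 1.668, -1.669]
contact_force: [0.8, -0.3, -0.3]
opening: 0.0854
```

>>> jog_arm([
  [-46,0,-13.5,0,-0.062,0],
  [-47,0,-10.5,0,-0.062,0],
  [-47.5,0,-7.5,0,-0.062,0],
  [-48,0,-4.5,0,-0.062,0],
  [-48,0,-1.5,0,-0.062,0],
  [-48,0,1.5,0,-0.062,0],
  [-48,0,4.5,0,-0.062,0],
  [-47.5,0,7.5,0,-0.062,0],
  [0,0,0,0,0,0],
  [0,0,0,0,0,0],
])

```text
t: 2.1
tool_pos: [0.4959, 0.2115, 0.2303]
tool_rot: [-1.136, 1.321, -1.32]
contact_force: [-0.7, 0.3, -0.0]
opening: 0.0852
```

Run:
```python
from h import *
np.set_printoptions(precision=4,suppress=True)
o=ctrl.get_obs(); print(o["t"],o["tool_pos"],R.from_rotvec(o["tool_rot"]).as_matrix(),o["contact_force"])
snap("wrist","w1.png")
```

```text
2.1 [0.4959 0.2115 0.2303] [[-0.1516 -0.002   0.9884]
 [-0.9884 -0.0009 -0.1516]
 [ 0.0012 -1.     -0.0019]] [-0.6685  0.3132 -0.0454]
```

View pics/w1.png

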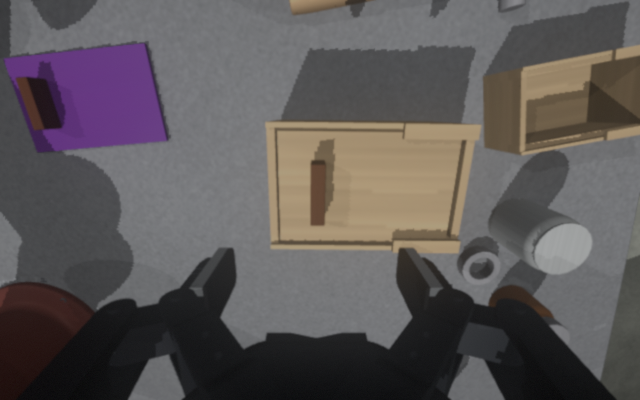

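The wrist view shows the handle at about (318,193), the box corners at (266,122), (480,125), (459,251) and (271,249), and the lid below the rear flanges.

Run:
```python
from h import *
np.set_printoptions(precision=4,suppress=True)
H=pix2z("wrist",[(318,161),(317,225),(311,193),(325,193)],.126);print(H,"yaw",np.arctan2(-(H[0]-H[1])[0],(H[0]-H[1])[1]), np.linalg.norm(H[0]-H[1]),np.linalg.norm(H[2]-H[3]))
P=pix2z("wrist",[(266,122),(271,249),(480,125),(459,251)],[.101,.101,.1105,.1105]); print(P)
fr=(P[0]+P[1])/2; re=(P[2]+P[3])/2; d=re-fr
print("len",np.hypot(*d[:2]),"yaw",np.arctan2(d[1],d[0]),(fr+re)/2)
im=cv2.imread("pics/w1.png"); cv2.imwrite("pics/w1c.png",cv2.resize(im[110:260,260:490],None,fx=3.4,fy=3.4,interpolation=cv2.INTER_CUBIC))
```

```text
[[0.5032 0.2442 0.126 ]
 [0.493  0.183  0.126 ]
 [0.4923 0.2156 0.126 ]
 [0.5052 0.2136 0.126 ]] yaw -0.16493245171293713 0.06202431432278276 0.013024433444740073
[[0.4594 0.2844 0.101 ]
 [0.4376 0.1523 0.101 ]
 [0.6558 0.2523 0.1105]
 [0.6366 0.1244 0.1105]]
len 0.19997156456723553 yaw -0.15066374153938022 [0.5474 0.2033 0.1057]
```

View pics/w1c.png

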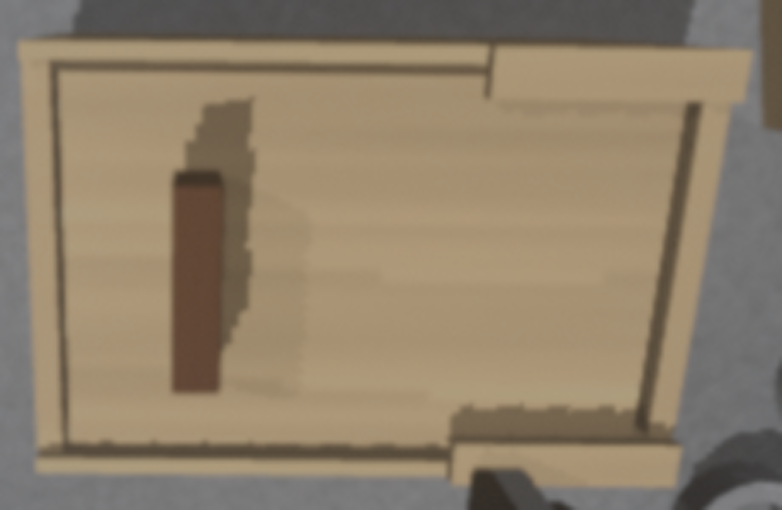

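>>> jog_arm([
  [-0.5,30,2.5,0,0,0],
  [0,30,0,0,0,0],
  [0,30,0,0,0,0],
  [0,20,0,0,0,0],
  [0,12,0,0,0,0],
  [0,5,0,0,0,0],
  [0,0,0,0,0,0],
], grip=45)

```text
t: 2.85
tool_pos: [0.4988, 0.2103, 0.1044]
tool_rot: [-1.132, 1.322, -1.323]
contact_force: [0.7, 0.3, 0.4]
opening: 0.0449
```

>>> jog_arm([
  [0,0,0,0,0,0],
  [0,0,0,0,0,0],
  [0,0,0,0,0,0],
  [0,0,0,0,0,0],
  [0,0,0,0,0,0],
  [0,0,0,0,0,0],
], grip=0, grip_force=50)

```text
t: 3.45
tool_pos: [0.499, 0.2113, 0.106]
tool_rot: [-1.132, 1.322, -1.322]
contact_force: [-3.8, -0.4, 5.6]
opening: 0.0126
```

>>> jog_arm([
  [0,-2.0,0.2,-0.0145,0,0],
  [0,-2.0,0.2,-0.0145,0,0],
  [0,-2.0,0.2,-0.0145,0,0],
  [0,-2.0,0.2,-0.0145,0,0],
  [0,0,0,0,0,0],
  [0,0,0,0,0,0],
])

```text
t: 4.05
tool_pos: [0.4995, 0.2112, 0.1126]
tool_rot: [-1.173, 1.37, -1.289]
contact_force: [-6.3, 2.5, 3.4]
opening: 0.0126
```

Run:
```python
from h import *
np.set_printoptions(precision=4,suppress=True)
o=ctrl.get_obs(); print(o["t"],o["tool_pos"],R.from_rotvec(o["tool_rot"]).as_matrix(),o["contact_force"],o["wrist_torque"])
a=snap("side","s2.png");b=snap("wrist","w2.png")
c=np.zeros((300,800,3),np.uint8)
c[:,:395]=cv2.resize(a[215:315,220:352],(395,300),interpolation=cv2.INTER_CUBIC); c[:,400:]=cv2.resize(b[110:335,200:500],(400,300))
cv2.imwrite("pics/c2.png",c[:,:,::-1])
```

```text
4.05 [0.4995 0.2112 0.1126] [[-0.1534 -0.0592  0.9864]
 [-0.9882  0.0098 -0.1531]
 [-0.0006 -0.9982 -0.06  ]] [-6.2623  2.4619  3.4245] [ 0.183   0.4011 -0.1816]
```

View pics/c2.png

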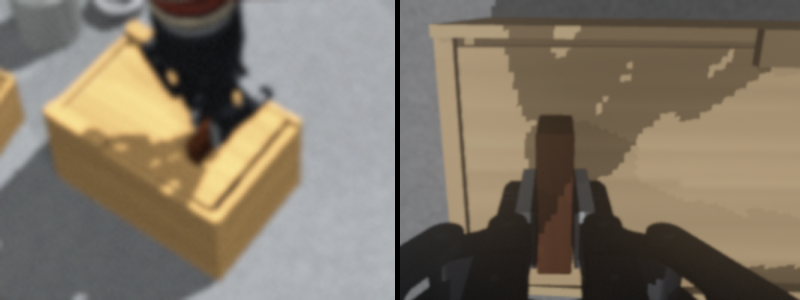

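>>> jog_arm([
  [0,-0.8,0,0,0,0],
  [0,-0.7,-0.5,0,0,0],
  [0,0.1,-3,0,0,0],
  [0,0.1,-4,0,0,0],
  [0,0.1,-4,0,0,0],
  [0,0,0,0,0,0],
])

```text
t: 4.75
tool_pos: [0.4879, 0.2125, 0.1139]
tool_rot: [-1.173, 1.368, -1.29]
contact_force: [-0.1, -0.1, -1.3]
opening: 0.0128
```

>>> jog_arm([
  [0,0.2,-8,0,0,0],
  [0,0.2,-8,0,0,0],
  [0,0.2,-8,0,0,0],
  [0,0.2,-8,0,0,0],
  [0,0.2,-8,0,0,0],
  [0,0.2,-8,0,0,0],
  [0,0.2,-8,0,0,0],
  [0,0.2,-8,0,0,0],
  [0,0,-4,0,0,0],
])

```text
t: 5.65
tool_pos: [0.4205, 0.2231, 0.1165]
tool_rot: [-1.172, 1.368, -1.29]
contact_force: [0.9, 1.3, -1.7]
opening: 0.0126
```

>>> jog_arm([
  [0,-15,0,0,0,0],
  [0,-25,0,0,0,0],
  [0,-25,0,0,0,0],
  [0,-10,0,0,0,0],
  [0,0,0,0,0,0],
])

```text
t: 6.15
tool_pos: [0.4273, 0.2226, 0.1942]
tool_rot: [-1.167, 1.365, -1.292]
contact_force: [-0.4, -0.6, -2.1]
opening: 0.0131
```

Run:
```python
from h import *
c=plan([.41,.015,.12],Rdown(0),8)
c=plan([.41,.015,.02],Rdown(0),4,c)
```

```text
[[26.0, 9.1, 2.3, 0.007, -0.019, -0.001], [26.0, 9.1, 1.8, 0.007, -0.019, -0.001], [26.1, 9.2, 1.3, 0.007, -0.019, -0.001], [26.0, 9.2, 0.6, 0.006, -0.019, -0.001], [26.1, 9.3, 0.1, 0.007, -0.02, -0.001], [26.0, 9.2, -0.4, 0.006, -0.019, -0.0], [26.1, 9.3, -1.0, 0.007, -0.02, -0.001], [26.0, 9.3, -1.6, 0.006, -0.019, -0.0]] end [0.41  0.015 0.12 ]
[[-0.0, 25.0, -0.0, 0.0, -0.0, -0.0], [-0.0, 25.0, -0.0, 0.0, -0.0, -0.0], [-0.0, 25.0, -0.0, 0.0, -0.0, -0.0], [-0.0, 25.0, -0.0, 0.0, -0.0, -0.0]] end [0.41  0.015 0.02 ]
```

>>> jog_arm([
  [26,9,2.3,0.007,-0.019,0],
  [26,9,1.8,0.007,-0.019,0],
  [26,9,1.3,0.007,-0.019,0],
  [26,9,0.6,0.007,-0.019,0],
  [26,9,0,0.007,-0.019,0],
  [26,9,-0.4,0.007,-0.019,0],
  [26,9.5,-1,0.007,-0.019,0],
  [26,9.5,-1.6,0.007,-0.019,0],
  [0,25,0,0,0,0],
  [0,25,0,0,0,0],
  [0,25,0,0,0,0],
  [0,17,0,0,0,0],
])

```text
t: 7.35
tool_pos: [0.4055, 0.0156, 0.0225]
tool_rot: [-1.209, 1.218, -1.204]
contact_force: [-0.4, 1.2, -1.8]
opening: 0.013
```

>>> jog_arm([
  [0,4,0,0,0,0],
  [0,3,0,0,0,0],
  [0,2,0,0,0,0],
  [0,0,0,0,0,0],
])

```text
t: 7.75
tool_pos: [0.4084, 0.0154, 0.0172]
tool_rot: [-1.205, 1.213, -1.207]
contact_force: [0.1, -0.5, -1.7]
opening: 0.013
```

>>> jog_arm([
  [0,1.5,0,0,0,0],
  [0,1.5,0,0,0,0],
  [0,0,0,0,0,0],
])

```text
t: 8.05
tool_pos: [0.4079, 0.0155, 0.0137]
tool_rot: [-1.206, 1.214, -1.207]
contact_force: [0.2, -0.5, -1.1]
opening: 0.0129
```

Run:
```python
from h import *
np.set_printoptions(precision=4,suppress=True)
o=ctrl.get_obs(); print(o["t"],o["tool_pos"],R.from_rotvec(o["tool_rot"]).as_matrix(),o["contact_force"],o["wrist_torque"])
```

```text
8.05 [0.4079 0.0155 0.0137] [[-0.002  -0.0012  1.    ]
 [-1.      0.0045 -0.002 ]
 [-0.0045 -1.     -0.0012]] [ 0.1949 -0.4694 -1.0696] [-0.0039  0.0764 -0.009 ]
```

>>> jog_arm([
  [0,1,0,0,0,0],
  [0,1,0,0,0,0],
  [0,0,0,0,0,0],
])

```text
t: 8.35
tool_pos: [0.4081, 0.0155, 0.012]
tool_rot: [-1.206, 1.214, -1.207]
contact_force: [-2.9, 0.8, 3.2]
opening: 0.0129
```

>>> jog_arm([
  [0,0,0,0,0,0],
  [0,0,0,0,0,0],
  [0,0,0,0,0,0],
  [0,-5,0,0,0,0],
  [0,-20,0,0,0,0],
  [0,-40,0,0,0,0],
  [0,-40,0,0,0,0],
  [0,0,0,0,0,0],
], grip=40)

```text
t: 9.15
tool_pos: [0.4124, 0.0144, 0.1235]
tool_rot: [-1.198, 1.204, -1.214]
contact_force: [0.2, 0.4, 1.1]
opening: 0.0398
```

Run:
```python
from h import *
print(ctrl.get_obs()["contact_force"])
c=plan([.53,.175,.25],Rdown(-.13),7)
```

```text
[0.23389459 0.35063151 1.12290016]
[[-23.0, -17.8, 17.0, -0.002, 0.018, -0.0], [-23.3, -17.9, 16.5, -0.001, 0.018, -0.001], [-23.6, -17.9, 16.0, -0.002, 0.018, -0.0], [-23.9, -17.9, 15.6, -0.001, 0.019, -0.001], [-24.2, -17.9, 15.2, -0.002, 0.018, -0.0], [-24.4, -18.0, 14.6, -0.001, 0.019, -0.001], [-24.7, -18.0, 14.2, -0.002, 0.018, -0.0]] end [0.53  0.175 0.25 ]
```

>>> jog_arm([
  [-23,-18,17,-0.002,0.018,0],
  [-23.5,-18,16.5,-0.002,0.018,0],
  [-23.5,-18,16,-0.002,0.018,0],
  [-24,-18,15.5,-0.002,0.018,0],
  [-24,-18,15,-0.001,0.018,0],
  [-24.5,-18,14.5,-0.001,0.019,0],
  [-24.5,-18,14,-0.001,0.019,0],
  [0,0,0,0,0,0],
  [0,0,0,0,0,0],
])

```text
t: 10.05
tool_pos: [0.5266, 0.1753, 0.2421]
tool_rot: [-1.153, 1.316, -1.294]
contact_force: [0.3, -0.8, -0.0]
opening: 0.04
```

Run:
```python
from h import *
import pickle
o=ctrl.get_obs(); pickle.dump({k:o[k] for k in("tool_pos","tool_rot")},open("o3.pkl","wb"))
a=snap("wrist","w3.png")
t=snap("top","t3.png")
K,D,P=cam("wrist",o); q=np.array([(.4594,.2844,.1),(.4376,.1523,.1),(.6558,.2523,.1),(.6366,.1244,.1)]); print(o["tool_pos"],proj("wrist",q).round(0))
c=np.zeros((590,800,3),np.uint8)
c[:330,:]=cv2.resize(a[100:265,120:520],(800,330),interpolation=cv2.INTER_CUBIC)
c[335:590,:400]=cv2.resize(t[140:302,195:449],(400,255),interpolation=cv2.INTER_CUBIC)
cv2.imwrite("pics/c3.png",c[:,:,::-1])
```

```text
[0.52658468 0.1752802  0.24214966] [[235.  87.]
 [241. 217.]
 [442.  94.]
 [424. 220.]]
```

View pics/c3.png

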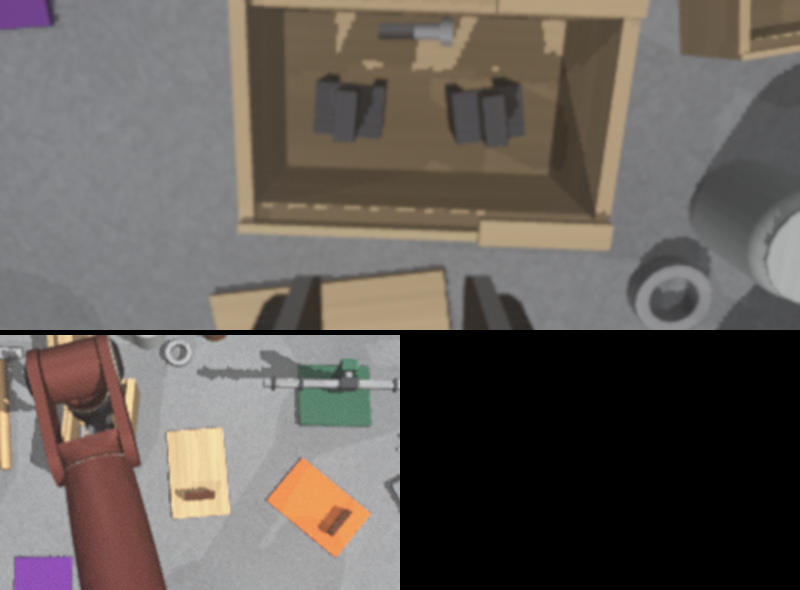

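Lid lies flat on the bench, handle up, clear of everything. Two brackets in the box at crop (350,108) and (487,113), with the bolt behind them at (417,32). Next, an enlargement.

Run:
```python
from h import *
a=cv2.imread("pics/w3.png"); b=a[130:178,270:390]
b=cv2.convertScaleAbs(b,alpha=2.2,beta=-30)
cv2.imwrite("pics/c4.png",cv2.resize(b,None,fx=6.6,fy=6.6,interpolation=cv2.INTER_CUBIC))
```

```text
(no output)
```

View pics/c4.png

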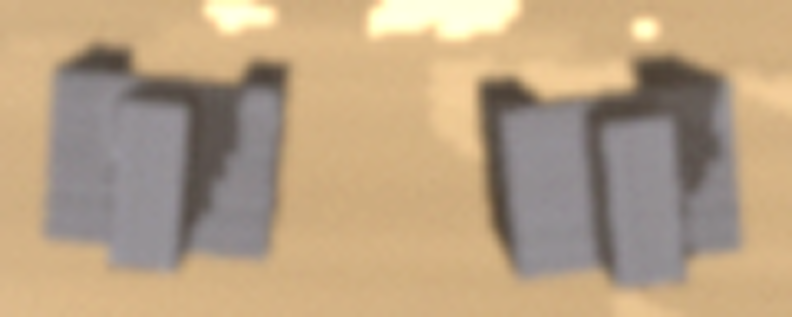

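Run:
```python
from h import *
import pickle
np.set_printoptions(precision=4,suppress=True)
c=cam("wrist",pickle.load(open("o3.pkl","rb")))
f=lambda p:[(270+(x+.5)/6.6-.5,130+(y+.5)/6.6-.5) for x,y in p]
for n,l,w in(("L",[(122,98),(190,103),(178,270),(108,266)],[(57,70),(282,92),(267,260),(44,237)]),("R",[(603,121),(675,116),(685,283),(615,286)],[(500,108),(728,80),(741,248),(520,276)])):
    for nm,p,z in(("lug",l,.088),("web",w,.064)):
        P=pix2z("wrist",f(p),z,c); m=P.mean(0)
        ya=(P[0]+P[1]-P[2]-P[3])/2; xa=(P[1]+P[2]-P[0]-P[3])/2
        print(n,nm,m,"ylen %.4f xlen %.4f yaw_y %.3f yaw_x %.3f"%(np.linalg.norm(ya),np.linalg.norm(xa),np.arctan2(-ya[0],ya[1]),np.arctan2(xa[1],xa[0])))
# box-frame sanity
```

```text
L lug [0.5035 0.2086 0.088 ] ylen 0.0275 xlen 0.0113 yaw_y -0.229 yaw_x -0.190
L web [0.5035 0.2085 0.064 ] ylen 0.0295 xlen 0.0395 yaw_y -0.233 yaw_x -0.226
R lug [0.5833 0.1958 0.088 ] ylen 0.0273 xlen 0.0115 yaw_y -0.008 yaw_x -0.068
R web [0.5833 0.1961 0.064 ] ylen 0.0298 xlen 0.0394 yaw_y 0.020 yaw_x 0.001
```

Run:
```python
from h import *
c=plan([.5035,.2085,.135],Rdown(-.229),5)
c=plan([.5035,.2085,.067],Rdown(-.229),4,c)
```

```text
[[-6.1, 21.3, -5.0, 0.003, 0.02, -0.0], [-6.0, 21.3, -5.1, 0.003, 0.02, -0.0], [-5.9, 21.2, -5.3, 0.003, 0.02, -0.001], [-5.8, 21.3, -5.5, 0.003, 0.019, -0.0], [-5.8, 21.2, -5.7, 0.004, 0.02, -0.001]] end [0.5035 0.2085 0.135 ]
[[0.0, 17.0, -0.0, -0.0, -0.0, 0.0], [0.0, 17.0, -0.0, -0.0, -0.0, 0.0], [0.0, 17.0, -0.0, -0.0, -0.0, 0.0], [0.0, 17.0, -0.0, -0.0, -0.0, 0.0]] end [0.5035 0.2085 0.067 ]
```

>>> jog_arm([
  [-6,21.5,-5,0.003,0.02,0],
  [-6,21,-5,0.003,0.02,0],
  [-6,21.5,-5.5,0.003,0.02,0],
  [-6,21,-5.5,0.003,0.019,0],
  [-5.5,21.5,-5.5,0.004,0.02,0],
  [0,0,0,0,0,0],
  [0,20,0,0,0,0],
  [0,20,0,0,0,0],
  [0,16,0,0,0,0],
  [0,8,0,0,0,0],
  [0,0,0,0,0,0],
  [0,0,0,0,0,0],
], grip=34)

```text
t: 11.35
tool_pos: [0.5056, 0.2093, 0.073]
tool_rot: [-1.087, 1.374, -1.376]
contact_force: [-0.2, -0.1, -0.8]
opening: 0.034
```

>>> jog_arm([
  [1,3,-2,0,0,0],
  [0,2,0,0,0,0],
  [0,0,0,0,0,0],
  [0,0,0,0,0,0],
])

```text
t: 11.75
tool_pos: [0.503, 0.2089, 0.0675]
tool_rot: [-1.088, 1.375, -1.375]
contact_force: [1.1, -0.5, -0.5]
opening: 0.0341
```

>>> jog_arm([
  [0,0,0,0,0,0],
  [0,0,0,0,0,0],
  [0,0,0,0,0,0],
  [0,0,0,0,0,0],
  [0,0,0,0,0,0],
], grip=0, grip_force=60)

```text
t: 12.25
tool_pos: [0.5032, 0.2089, 0.0676]
tool_rot: [-1.087, 1.374, -1.375]
contact_force: [-0.1, 0.8, 1.6]
opening: 0.0105
```

>>> jog_arm([
  [0,-10,0,0,0,0],
  [0,-25,0,0,0,0],
  [0,-45,0,0,0,0],
  [0,-45,0,0,0,0],
  [0,-45,0,0,0,0],
  [0,-25,0,0,0,0],
  [0,0,0,0,0,0],
  [0,0,0,0,0,0],
])

```text
t: 13.05
tool_pos: [0.5017, 0.2082, 0.2611]
tool_rot: [-1.089, 1.376, -1.375]
contact_force: [0.2, 0.8, -3.7]
opening: 0.0107
```

Run:
```python
from h import *
print(ctrl.get_obs()["contact_force"])
c=plan([.5805,-.222,.27],Rdown(-.108),10)
```

```text
[ 0.17231563  0.79120037 -3.7261352 ]
[[40.1, -1.0, 17.4, -0.0, -0.012, -0.0], [40.3, -0.9, 17.0, -0.0, -0.012, -0.0], [40.5, -1.0, 16.5, -0.0, -0.012, -0.0], [40.7, -0.9, 16.0, -0.0, -0.012, -0.0], [40.9, -1.0, 15.5, -0.0, -0.012, -0.0], [41.1, -0.9, 15.0, -0.0, -0.012, -0.0], [41.3, -1.0, 14.5, -0.0, -0.012, -0.001], [41.4, -0.9, 14.0, -0.001, -0.012, -0.0], [41.6, -0.9, 13.6, -0.0, -0.013, -0.001], [41.8, -0.9, 12.9, -0.001, -0.012, -0.0]] end [ 0.5804 -0.222   0.27  ]
```

Bracket is held (−3.7 N extra load, about 0.3 kg).

>>> jog_arm([
  [40,-1,17.5,0,-0.012,0],
  [40.5,-1,17,0,-0.012,0],
  [40.5,-1,16.5,0,-0.012,0],
  [40.5,-1,16,0,-0.012,0],
  [41,-1,15.5,0,-0.012,0],
  [41,-1,15,0,-0.012,0],
  [41.5,-1,14.5,0,-0.012,0],
  [41.5,-1,14,0,-0.012,0],
  [41.5,-1,13.5,0,-0.012,0],
  [41.5,-1,13,0,-0.013,0],
  [0,0,0,0,0,0],
  [0,0,0,0,0,0],
])

```text
t: 14.25
tool_pos: [0.5796, -0.2218, 0.2672]
tool_rot: [-1.153, 1.295, -1.284]
contact_force: [0.0, 0.2, -3.1]
opening: 0.0105
```

Run:
```python
from h import *
import pickle
o=ctrl.get_obs(); pickle.dump({k:o[k] for k in("tool_pos","tool_rot")},open("o5.pkl","wb"))
a=snap("wrist","w5.png"); print(o["tool_pos"],o["tool_rot"],proj("wrist",[(.587,-.1627,.167),(.5918,-.118,.167)]).round(1))
b=a[0:300,200:440]; cv2.imwrite("pics/c5.png",cv2.resize(b,None,fx=2,fy=2,interpolation=cv2.INTER_CUBIC)[:,:,::-1])
```

```text
[ 0.57961475 -0.22184135  0.26724431] [-1.1531967   1.29489093 -1.28393243] [[316.7 134.2]
 [316.8  77.8]]
```

View pics/c5.png

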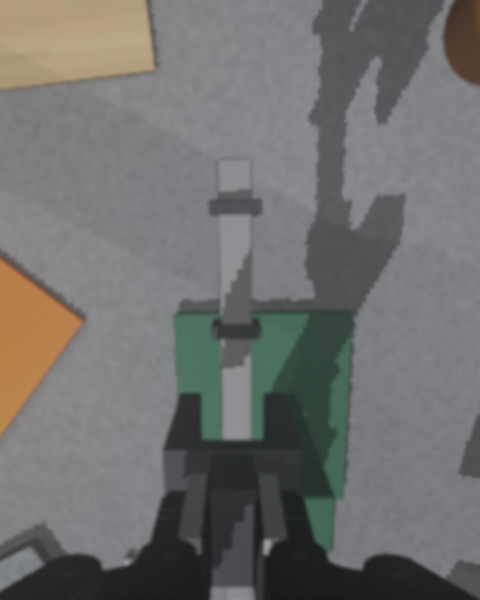

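Run:
```python
from h import *
import pickle
np.set_printoptions(precision=4,suppress=True)
c=cam("wrist",pickle.load(open("o5.pkl","rb")))
f=lambda x,y:(200+(x+.5)/2-.5,(y+.5)/2-.5)
P=pix2z("wrist",[f(235.5,158),f(236.5,425),f(235.5,207),f(236,328),f(235.5,265)],[.167,.167,.172,.172,.167],c); print(P)
d=P[0]-P[1]; print("yaw",np.arctan2(-d[0],d[1]),"collar span",np.linalg.norm(P[2]-P[3]), "mid",(P[2]+P[3])/2)
u=d/np.linalg.norm(d); print("pivot from end",P[0]-u*.16,"left",P[0]-u*.045,"right",P[0]-u*.275)
```

```text
[[ 0.5921 -0.1197  0.167 ]
 [ 0.5803 -0.2344  0.167 ]
 [ 0.5901 -0.1387  0.172 ]
 [ 0.585  -0.1882  0.172 ]
 [ 0.5876 -0.162   0.167 ]]
yaw -0.10221079212247466 collar span 0.049761838443748 mid [ 0.5875 -0.1635  0.172 ]
pivot from end [ 0.5758 -0.2789  0.167 ] left [ 0.5875 -0.1645  0.167 ] right [ 0.5641 -0.3933  0.167 ]
```

Run:
```python
from h import *
c=plan([.5873,-.1635,.262],Rdown(-.106),3)
c=plan([.5873,-.1635,.188],Rdown(-.106),4,c)
```

```text
[[-19.3, 2.1, 0.4, 0.001, -0.001, -0.002], [-19.3, 2.1, 0.4, 0.001, -0.001, -0.002], [-19.3, 2.0, 0.4, 0.0, -0.001, -0.001]] end [ 0.5873 -0.1635  0.262 ]
[[0.0, 18.5, 0.0, 0.0, 0.0, -0.0], [0.0, 18.5, 0.0, 0.0, 0.0, -0.0], [0.0, 18.5, 0.0, 0.0, 0.0, -0.0], [0.0, 18.5, 0.1, 0.0, 0.0, -0.0]] end [ 0.5873 -0.1635  0.188 ]
```

>>> jog_arm([
  [-19.5,2,0.4,0.001,-0.001,-0.002],
  [-19.5,2,0.4,0.001,-0.001,-0.002],
  [-19,2,0.4,0,-0.001,-0.001],
  [0,0,0,0,0,0],
  [0,0,0,0,0,0],
])

```text
t: 14.8
tool_pos: [0.588, -0.1627, 0.2646]
tool_rot: [-1.158, 1.281, -1.288]
contact_force: [0.3, 0.3, -2.6]
opening: 0.0108
```

>>> jog_arm([
  [0,15,0,0,0,0],
  [0,15,0,0,0,0],
  [0,15,0,0,0,0],
  [0,15,0,0,0,0],
  [0,10,0,0,0,0],
  [0,4,0,0,0,0],
  [0,0,0,0,0,0],
  [0,0,0,0,0,0],
])

```text
t: 15.6
tool_pos: [0.5893, -0.1645, 0.1923]
tool_rot: [-1.155, 1.28, -1.291]
contact_force: [-0.4, -0.4, -2.4]
opening: 0.0106
```

Run:
```python
from h import *
np.set_printoptions(precision=4,suppress=True)
o=ctrl.get_obs(); print(o["t"],o["tool_pos"],R.from_rotvec(o["tool_rot"]).as_matrix(),o["contact_force"],o["wrist_torque"])
```

```text
15.6 [ 0.5893 -0.1645  0.1923] [[-0.1049  0.0058  0.9945]
 [-0.9945 -0.0034 -0.1049]
 [ 0.0028 -1.      0.0062]] [-0.3689 -0.362  -2.3806] [0.0021 0.0035 0.008 ]
```

>>> jog_arm([
  [-1,4,-1.5,0,0,0],
  [0,4,0,0,0,0],
  [0,3,0,0,0,0],
  [0,2,0,0,0,0],
  [0,0,0,0,0,0],
  [0,0,0,0,0,0],
])

```text
t: 16.2
tool_pos: [0.5876, -0.1632, 0.1786]
tool_rot: [-1.156, 1.281, -1.29]
contact_force: [-1.0, -0.2, -2.2]
opening: 0.0103
```

>>> jog_arm([
  [0,2.5,0,0,0,-0.02],
  [0,2.5,0,0,0,-0.02],
  [0,2.5,0,0,0,-0.02],
  [0,2.5,0,0,0,-0.02],
  [0,2,0,0,0,-0.02],
  [0,0,0,0,0,-0.01],
  [0,0,0,0,0,0],
  [0,0,0,0,0,0],
])

```text
t: 17.0
tool_pos: [0.5875, -0.1636, 0.1666]
tool_rot: [-1.241, 1.232, -1.37]
contact_force: [-0.1, 0.6, -2.2]
opening: 0.0102
```

>>> jog_arm([
  [0,1,0,0,0,0],
  [0,1,0,0,0,-0.01],
  [0,0.5,0,0,0,0],
  [0,0,0,0,0,0],
  [0,0,0,0,0,0],
])

```text
t: 17.5
tool_pos: [0.5877, -0.1643, 0.165]
tool_rot: [-1.249, 1.227, -1.378]
contact_force: [-2.0, -0.1, 4.2]
opening: 0.0106
```

>>> jog_arm([
  [0,-0.7,0,0,0,0],
  [0,0,0,0,0,0],
  [0,0,0,0,0,0],
  [0,0,0,0,0,0],
  [0,-10,0,0,0,0],
  [0,-20,0,0,0,0],
  [0,-30,0,0,0,0.03],
  [0,-30,0,0,0,0.03],
  [0,-30,0,0,0,0.03],
  [0,-5,0,0,0,0.03],
  [0,0,0,0,0,0],
  [0,0,0,0,0,0],
], grip=34)

```text
t: 18.7
tool_pos: [0.5876, -0.1518, 0.2877]
tool_rot: [-1.157, 1.283, -1.29]
contact_force: [-0.4, -0.6, -0.2]
opening: 0.0341
```

Run:
```python
from h import *
import pickle
o=ctrl.get_obs(); print(o["tool_pos"],o["tool_rot"],o["contact_force"])
a=snap("wrist","w6.png"); s=snap("side","s6.png"); t=snap("top","t6.png")
print("hang proj side",proj("side",[(.5875,-.1635,.167),(.5641,-.3933,.167)]).round())
c=np.zeros((420,800,3),np.uint8)
c[:,:395]=cv2.resize(s[80:200,285:398],(395,420),interpolation=cv2.INTER_CUBIC); c[:,400:]=cv2.resize(a[60:300,190:419],(400,420))
cv2.imwrite("pics/c6.png",c[:,:,::-1])
c=plan([.53,.18,.27],Rdown(0.0),9)
c=plan([.5833,.1960,.135],Rdown(0.0),3,c)
```

```text
[ 0.58762073 -0.15178692  0.28770857] [-1.15716631  1.2832943  -1.28954476] [-0.4409795  -0.55375706 -0.24961457]
hang proj side [[321. 152.]
 [355. 115.]]
[[-36.0, 1.8, -10.2, -0.0, -0.012, 0.0], [-36.0, 1.8, -9.8, -0.0, -0.012, 0.0], [-36.2, 1.8, -9.3, -0.0, -0.012, 0.0], [-36.3, 1.8, -8.9, -0.0, -0.011, 0.0], [-36.4, 1.8, -8.5, -0.0, -0.012, 0.0], [-36.5, 1.8, -8.1, -0.0, -0.011, 0.0], [-36.6, 1.8, -7.7, -0.0, -0.012, 0.001], [-36.6, 1.9, -7.2, -0.001, -0.011, 0.0], [-36.8, 1.8, -6.8, -0.0, -0.012, 0.001]] end [0.53 0.18 0.27]
[[-5.3, 45.0, 17.7, -0.0, 0.0, -0.0], [-5.3, 45.0, 17.8, -0.0, 0.0, -0.0], [-5.3, 45.1, 17.7, -0.0, 0.0, -0.0]] end [0.5833 0.196  0.135 ]
```

View pics/c6.png

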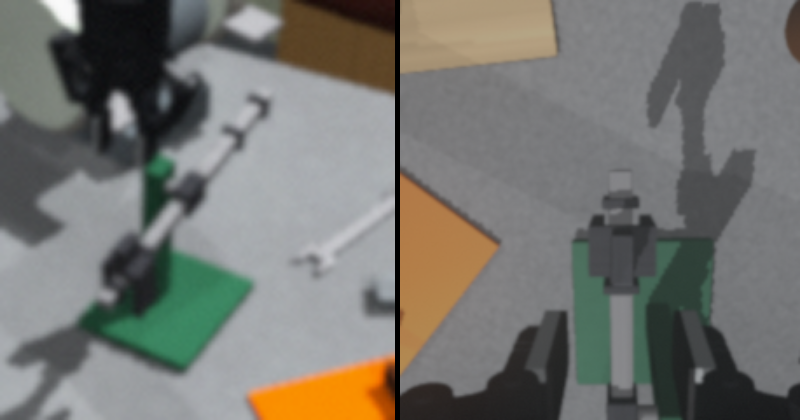

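Run:
```python
from h import *
c=plan([.5833,.1960,.22],Rdown(0.0),9)
```

```text
[[-38.3, 7.4, -4.5, -0.0, -0.012, 0.0], [-38.4, 7.3, -4.1, -0.0, -0.012, 0.0], [-38.5, 7.4, -3.6, -0.0, -0.012, 0.0], [-38.5, 7.4, -3.1, -0.0, -0.011, 0.0], [-38.5, 7.3, -2.7, -0.0, -0.012, 0.0], [-38.5, 7.4, -2.2, -0.0, -0.011, 0.0], [-38.6, 7.4, -1.9, -0.0, -0.012, 0.001], [-38.6, 7.4, -1.3, -0.001, -0.011, 0.0], [-38.6, 7.4, -1.0, -0.0, -0.012, 0.001]] end [0.5833 0.196  0.22  ]
```

>>> jog_arm([
  [-38.5,7,-4.5,0,-0.012,0],
  [-38.5,7.5,-4,0,-0.012,0],
  [-38.5,7.5,-3.5,0,-0.012,0],
  [-38.5,7.5,-3,0,-0.011,0],
  [-38.5,7.5,-2.5,0,-0.012,0],
  [-38.5,7.5,-2,0,-0.011,0],
  [-38.5,7.5,-2,0,-0.012,0],
  [-38.5,7.5,-1.5,0,-0.011,0],
  [-38.5,7.5,-1,0,-0.012,0],
  [0,0,0,0,0,0],
  [0,0,0,0,0,0],
])

```text
t: 19.95
tool_pos: [0.5838, 0.1961, 0.2196]
tool_rot: [-1.211, 1.204, -1.212]
contact_force: [-0.6, -0.3, 0.3]
opening: 0.034
```

Run:
```python
from h import *
print(ctrl.get_obs()["tool_pos"]); c=plan([.5833,.1960,.072],Rdown(0.0),8)
```

```text
[0.58382522 0.19606878 0.219612  ]
[[-0.1, 18.5, -0.1, -0.0, 0.0, 0.001], [-0.0, 18.4, -0.1, -0.0, 0.0, 0.0], [-0.1, 18.5, -0.1, -0.0, 0.0, 0.001], [0.0, 18.4, -0.1, -0.0, 0.0, 0.0], [-0.0, 18.5, -0.1, -0.001, 0.0, 0.001], [-0.0, 18.4, -0.1, -0.0, 0.001, 0.0], [-0.0, 18.5, -0.1, -0.001, 0.0, 0.001], [-0.0, 18.4, -0.1, -0.0, 0.001, 0.0]] end [0.5833 0.196  0.072 ]
```

>>> jog_arm([
  [0,20,-0.1,0,0,0.001],
  [0,25,-0.1,0,0,0.001],
  [0,25,-0.1,0,0,0.001],
  [0,25,-0.1,0,0,0],
  [0,25,-0.1,0,0,0],
  [0,17,0,0,0,0],
  [0,9,0,0,0,0],
  [0,4,0,0,0,0],
  [0,0,0,0,0,0],
  [0,0,0,0,0,0],
])

```text
t: 20.95
tool_pos: [0.5859, 0.1955, 0.0726]
tool_rot: [-1.204, 1.204, -1.212]
contact_force: [0.3, 1.4, 0.2]
opening: 0.0339
```

>>> jog_arm([
  [-0.5,3,-2,0,0,0],
  [0,1.5,0,0,0,0],
  [0,0,0,0,0,0],
  [0,0,0,0,0,0],
])

```text
t: 21.35
tool_pos: [0.5829, 0.1959, 0.0667]
tool_rot: [-1.206, 1.206, -1.211]
contact_force: [-0.3, -0.0, -0.1]
opening: 0.0342
```

>>> jog_arm([
  [0,0,0,0,0,0],
  [0,0,0,0,0,0],
  [0,0,0,0,0,0],
  [0,0,0,0,0,0],
  [0,0,0,0,0,0],
], grip=0)

```text
t: 21.85
tool_pos: [0.5833, 0.1959, 0.067]
tool_rot: [-1.205, 1.205, -1.212]
contact_force: [-0.4, -0.2, 2.1]
opening: 0.0106
```

>>> jog_arm([
  [0,-10,0,0,0,0],
  [0,-25,0,0,0,0],
  [0,-45,0,0,0,0],
  [0,-45,0,0,0,0],
  [0,-45,0,0,0,0],
  [0,-35,0,0,0,0],
  [0,0,0,0,0,0],
  [0,0,0,0,0,0],
])

```text
t: 22.65
tool_pos: [0.5818, 0.1958, 0.2718]
tool_rot: [-1.205, 1.206, -1.211]
contact_force: [-0.5, 0.6, -4.6]
opening: 0.0107
```

Run:
```python
from h import *
o=ctrl.get_obs();print(o["tool_pos"],o["contact_force"]); c=plan([.5632,-.3925,.29],Rdown(-.106),13)
```

```text
[0.58175377 0.19582297 0.27179407] [-0.49464517  0.56550374 -4.56750131]
[[45.3, -1.4, -1.4, -0.0, 0.008, -0.0], [45.2, -1.4, -1.1, -0.0, 0.008, -0.0], [45.3, -1.4, -0.7, -0.0, 0.008, -0.0], [45.3, -1.5, -0.3, -0.0, 0.008, -0.0], [45.2, -1.4, 0.0, -0.001, 0.008, -0.0], [45.3, -1.4, 0.4, -0.0, 0.008, -0.0], [45.3, -1.4, 0.8, -0.001, 0.008, -0.0], [45.3, -1.4, 1.1, -0.0, 0.008, -0.0], [45.2, -1.4, 1.5, -0.001, 0.008, -0.0], [45.3, -1.4, 1.8, -0.0, 0.008, -0.0], [45.2, -1.5, 2.2, -0.001, 0.009, -0.0], [45.2, -1.4, 2.6, -0.0, 0.008, -0.0], [45.2, -1.4, 3.0, -0.001, 0.009, -0.0]] end [ 0.5632 -0.3925  0.29  ]
```

Run:
```python
from h import *
c=plan([.5567,-.452,.29],Rdown(-.106),15)
```

```text
[[43.2, -1.2, -1.7, -0.0, 0.007, -0.0], [43.2, -1.3, -1.3, -0.0, 0.007, -0.0], [43.2, -1.2, -1.1, -0.0, 0.007, -0.0], [43.2, -1.2, -0.7, -0.0, 0.007, -0.0], [43.2, -1.2, -0.5, -0.0, 0.007, -0.0], [43.2, -1.3, -0.1, -0.0, 0.007, -0.0], [43.3, -1.2, 0.1, -0.001, 0.007, -0.0], [43.2, -1.2, 0.5, -0.0, 0.007, -0.0], [43.2, -1.3, 0.7, -0.001, 0.007, -0.0], [43.2, -1.2, 1.1, -0.0, 0.007, -0.0], [43.2, -1.2, 1.3, -0.001, 0.007, -0.0], [43.2, -1.2, 1.7, -0.0, 0.007, -0.0], [43.2, -1.3, 2.0, -0.001, 0.007, -0.0], [43.1, -1.2, 2.2, -0.0, 0.007, -0.0], [43.2, -1.2, 2.6, -0.001, 0.008, -0.001]] end [ 0.5567 -0.452   0.29  ]
```

>>> jog_arm([
  [43,-2.5,-1.7,0,0.007,0],
  [43,-2.5,-1.3,0,0.007,0],
  [43,-2.5,-1,0,0.007,0],
  [43,-2.5,-0.7,0,0.007,0],
  [43.5,-2.5,-0.5,0,0.007,0],
  [43.5,-1.5,0,0,0.007,0],
  [43.5,-1,0,0,0.007,0],
  [43,-1,0.5,0,0.007,0],
  [43,0,0.7,0,0.007,0],
  [43,0,1,-0.001,0.007,0],
])

```text
t: 23.65
tool_pos: [0.5635, -0.2364, 0.2833]
tool_rot: [-1.174, 1.264, -1.257]
contact_force: [2.4, 0.4, -2.6]
opening: 0.0106
```

>>> jog_arm([
  [43,0,1.3,-0.001,0.007,0],
  [43,0,1.7,-0.001,0.007,0],
  [43,0,2,-0.001,0.007,0],
  [43,0,2.2,0,0.007,0],
  [43,-1,2.6,0,0.008,0],
  [0,0,0,0,0,0],
  [0,0,0,0,0,0],
  [0,0,0,0,0,0],
])

```text
t: 24.45
tool_pos: [0.5565, -0.4491, 0.2857]
tool_rot: [-1.157, 1.29, -1.283]
contact_force: [-0.4, 0.7, -3.3]
opening: 0.0107
```

Run:
```python
from h import *
import pickle
o=ctrl.get_obs(); pickle.dump({k:o[k] for k in("tool_pos","tool_rot")},open("o7.pkl","wb"))
a=snap("wrist","w7.png"); print(o["tool_pos"],o["tool_rot"],proj("wrist",[(.563,-.3924,.181),(.5876,-.164,.153)]).round(1))
b=a[0:270,200:440]; cv2.imwrite("pics/c7.png",cv2.resize(b,None,fx=2.2,fy=2.2,interpolation=cv2.INTER_CUBIC)[:,:,::-1])
```

```text
[ 0.55651893 -0.44914587  0.28572541] [-1.15651527  1.29001192 -1.28254701] [[ 315.9  135.6]
 [ 317.3 -177.9]]
```

View pics/c7.png

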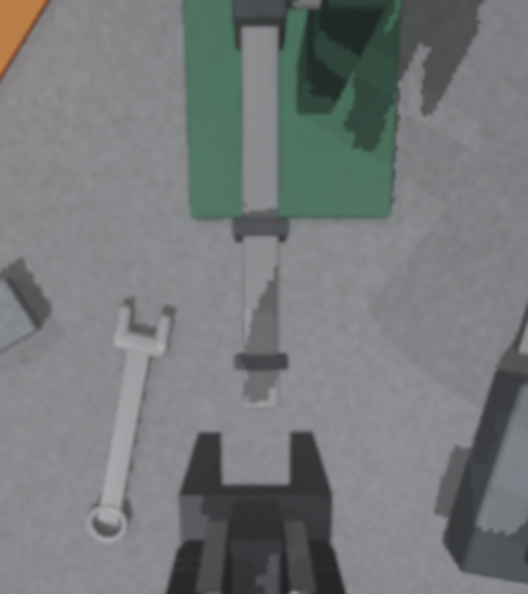

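Run:
```python
from h import *
import pickle
np.set_printoptions(precision=4,suppress=True)
c=cam("wrist",pickle.load(open("o7.pkl","rb")))
f=lambda x,y:(200+(x+.5)/2.2-.5,(y+.5)/2.2-.5)
P=pix2z("wrist",[f(260.5,404),f(260,60),f(261,361),f(261,225),f(261,300)],[.167+.019,.167+.003,.172+.0167,.172+.0109,.167+.0138],c); print(P)
d=P[1]-P[0]; print("yaw",np.arctan2(-d[0],d[1]),"span",np.linalg.norm(P[2]-P[3]),"mid",(P[2]+P[3])/2)
u=d/np.linalg.norm(d[:2]); print("place from end",P[0]+u*.045*np.cos(.12))
```

```text
[[ 0.5603 -0.4342  0.186 ]
 [ 0.5732 -0.3059  0.17  ]
 [ 0.5623 -0.4161  0.1887]
 [ 0.5675 -0.365   0.1829]
 [ 0.5647 -0.3931  0.1808]]
yaw -0.10030188543239518 span 0.051716908290116353 mid [ 0.5649 -0.3906  0.1858]
place from end [ 0.5648 -0.3898  0.1805]
```

Run:
```python
from h import *
Rt=Rdown(-.105)@R.from_rotvec([0,0,-.12]).as_matrix()
c=plan([.564,-.3896,.272],Rt,4)
```

```text
[[-14.9, 3.7, 0.2, 0.0, 0.0, -0.031], [-15.1, 3.2, 0.3, 0.0, 0.0, -0.031], [-15.1, 2.8, 0.2, 0.001, 0.0, -0.03], [-15.2, 2.3, 0.2, 0.0, 0.0, -0.031]] end [ 0.564  -0.3896  0.272 ]
```

>>> jog_arm([
  [-15,3.5,0.2,0,0,-0.031],
  [-15,3,0.2,0,0,-0.031],
  [-15,3,0.2,0,0,-0.03],
  [-15,2.5,0.2,0,0,-0.031],
  [0,0,0,0,0,0],
  [0,0,0,0,0,0],
  [0,0,0,0,0,0],
])

```text
t: 25.2
tool_pos: [0.5641, -0.3916, 0.2741]
tool_rot: [-1.252, 1.231, -1.376]
contact_force: [0.2, 0.5, -2.6]
opening: 0.0111
```

Run:
```python
from h import *
print(ctrl.get_obs()["tool_pos"])
Rt=Rdown(-.105)@R.from_rotvec([0,0,-.12]).as_matrix()
c=plan([.564,-.3896,.208],Rt,4)
```

```text
[ 0.56410779 -0.39160652  0.27408901]
[[-2.5, 16.3, -0.1, -0.0, -0.0, 0.001], [-2.5, 16.4, -0.1, -0.0, -0.0, 0.001], [-2.5, 16.3, -0.1, -0.0, -0.0, 0.0], [-2.5, 16.4, -0.1, -0.001, -0.001, 0.001]] end [ 0.564  -0.3896  0.208 ]
```

>>> jog_arm([
  [-2.5,16,0,0,0,0],
  [-2.5,16,-0.1,0,0,0],
  [-2.5,16,-0.1,0,0,0],
  [-2.5,14,-0.1,0,0,0],
  [0,4,0,0,0,0],
  [0,0,0,0,0,0],
  [0,0,0,0,0,0],
  [0,0,0,0,0,0],
])

```text
t: 26.0
tool_pos: [0.5646, -0.3901, 0.2085]
tool_rot: [-1.251, 1.229, -1.378]
contact_force: [-0.6, 0.9, -3.3]
opening: 0.0105
```

Run:
```python
from h import *
o=ctrl.get_obs();print(o["tool_pos"],o["contact_force"],o["wrist_torque"])
Rt=Rdown(-.105)@R.from_rotvec([0,0,-.12]).as_matrix()
c=plan([.564,-.3896,.194],Rt,4)
c=plan([.564,-.3925,.1786],Rdown(-.105),8,c)
```

```text
[ 0.56456962 -0.3901432   0.20848405] [-0.60923847  0.94067047 -3.29016337] [ 0.15581485 -0.07044789  0.03687556]
[[-0.6, 3.6, -0.2, -0.001, -0.0, 0.001], [-0.5, 3.6, -0.1, -0.0, -0.0, 0.001], [-0.6, 3.5, -0.2, -0.001, -0.001, 0.001], [-0.5, 3.6, -0.1, -0.0, -0.0, 0.001]] end [ 0.564  -0.3896  0.194 ]
[[0.1, 2.0, 0.0, -0.0, -0.0, 0.015], [0.2, 1.9, 0.1, -0.0, -0.0, 0.015], [0.2, 2.0, -0.0, -0.0, -0.0, 0.015], [0.2, 1.9, 0.0, -0.0, -0.0, 0.015], [0.2, 2.0, 0.1, -0.0, -0.0, 0.015], [0.3, 1.9, -0.0, -0.0, -0.0, 0.015], [0.3, 1.9, 0.0, -0.0, -0.0, 0.015], [0.3, 2.0, 0.1, -0.0, -0.0, 0.015]] end [ 0.564  -0.3925  0.1786]
```

>>> jog_arm([
  [-0.5,3.5,-0.2,0,0,0],
  [-0.5,3.5,-0.1,0,0,0],
  [-0.5,3.5,-0.2,0,0,0],
  [-0.5,3.5,-0.1,0,0,0],
  [0,0,0,0,0,0],
  [0,0,0,0,0,0],
])

```text
t: 26.6
tool_pos: [0.5633, -0.3893, 0.1926]
tool_rot: [-1.252, 1.232, -1.376]
contact_force: [1.0, -0.2, -1.9]
opening: 0.0106
```

>>> jog_arm([
  [0.1,2,0,0,0,0.015],
  [0.2,2,0,0,0,0.015],
  [0.2,2,0,0,0,0.015],
  [0.2,2,0,0,0,0.015],
  [0.2,2,0,0,0,0.015],
  [0.3,2,0,0,0,0.015],
  [0.3,2,0,0,0,0.015],
  [0.3,2,0,0,0,0.015],
  [0,0,0,0,0,0],
  [0,0,0,0,0,0],
  [0,0,0,0,0,0],
])

```text
t: 27.7
tool_pos: [0.5631, -0.3926, 0.1774]
tool_rot: [-1.159, 1.285, -1.29]
contact_force: [1.1, -1.1, -0.2]
opening: 0.0106
```

Run:
```python
from h import *
o=ctrl.get_obs();print(o["tool_pos"],o["contact_force"],o["wrist_torque"],R.from_rotvec(o["tool_rot"]).as_matrix().round(3))
```

```text
[ 0.56313497 -0.3926296   0.17737543] [ 1.0730893  -1.05449781 -0.1965038 ] [-0.03904923 -0.07200341 -0.09409009] [[-0.106  0.     0.994]
 [-0.994 -0.004 -0.106]
 [ 0.004 -1.     0.001]]
```

>>> jog_arm([
  [0,0,0,0,0,0],
  [0,0,0,0,0,0],
  [0,0,0,0,0,0],
  [0,0,0,0,0,0],
  [0,-10,0,0,0,0],
  [0,-20,0,0,0,0],
  [0,-30,0,0,0,0],
  [0,-40,0,0,0,0],
  [0,-30,0,0,0,0],
  [0,0,0,0,0,0],
  [0,0,0,0,0,0],
], grip=34)

```text
t: 28.8
tool_pos: [0.5634, -0.3922, 0.309]
tool_rot: [-1.158, 1.283, -1.292]
contact_force: [-1.5, -0.3, -0.6]
opening: 0.034
```

>>> jog_arm([
  [40,-5,-10,0,0,0],
  [40,0,-20,0,0,0],
  [40,0,-20,0,0,0],
  [40,0,-20,0,0,0],
  [0,0,0,0,0,0],
  [0,0,0,0,0,0],
  [0,0,0,0,0,0],
  [0,0,0,0,0,0],
])

```text
t: 29.6
tool_pos: [0.4774, -0.5423, 0.3119]
tool_rot: [-1.159, 1.285, -1.287]
contact_force: [-0.1, -0.0, 0.2]
opening: 0.034
```

Run:
```python
from h import *
o=ctrl.get_obs();print(o["t"],o["tool_pos"],o["contact_force"])
s=snap("side","s8.png"); t=snap("top","t8.png"); w=snap("wrist","w8.png")
print("side",proj("side",[(.5921,-.1197,.167),(.5593,-.4358,.167)]).round(1),"wrist",proj("wrist",[(.5875,-.164,.167),(.563,-.3925,.167)]).round())
c=np.zeros((600,800,3),np.uint8)
c[:345,:395]=cv2.resize(s[80:200,285:422],(395,345),interpolation=cv2.INTER_CUBIC)
c[:345,400:]=cv2.resize(w[0:345,120:520],(400,345),interpolation=cv2.INTER_CUBIC)
c[350:600,:400]=cv2.resize(t[140:290,230:470],(400,250),interpolation=cv2.INTER_CUBIC)
c[350:600,405:800]=cv2.resize(s[:,:],(395,250),interpolation=cv2.INTER_AREA)
cv2.imwrite("pics/c8.png",c[:,:,::-1])
```

```text
29.6 [ 0.477411   -0.54225855  0.31194159] [-0.12091938 -0.03930234  0.21110585]
side [[313.5 159.8]
 [360.5 108.9]] wrist [[ 416. -348.]
 [ 392.   18.]]
```

View pics/c8.png

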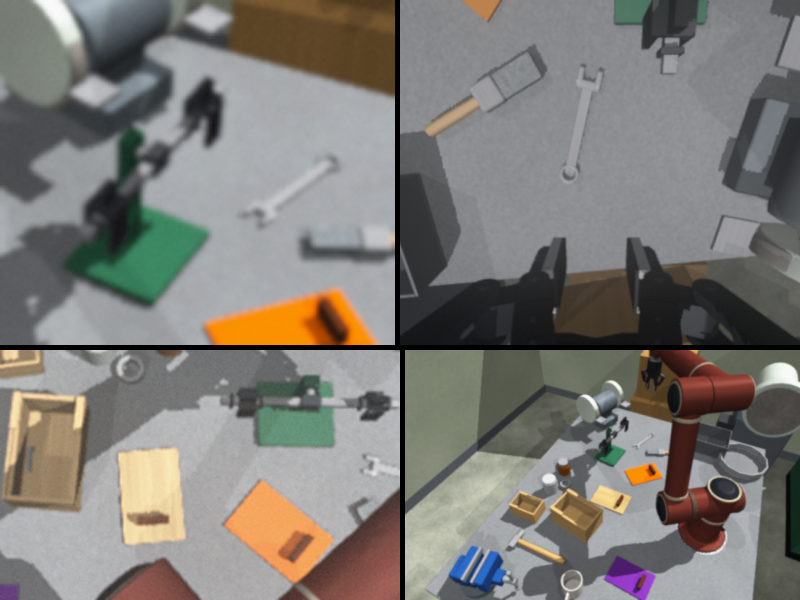

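Run:
```python
from h import *
np.set_printoptions(precision=2,suppress=True)
g=lambda n:cv2.cvtColor(cv2.imread("pics/"+n),cv2.COLOR_BGR2GRAY)
piv=np.array([.5752,-.278,.160]);u=np.array([.105,.9945,0])
def pt(s,a): return piv+u*(s*np.cos(a)-.007*np.sin(a))+np.array([0,0,s*np.sin(a)+.007*np.cos(a)])
for s in(.153,-.153):
    p0,p1,p2=[proj("side",pt(s,a))[0] for a in(0,.05,-.12)]
    print("s",s,p0,"per .05:",p1-p0,"tilt -.12:",p2-p0)
    up=lambda im,c,r:cv2.resize(im[int(c[1])-r:int(c[1])+r+1,int(c[0])-r:int(c[0])+r+1],None,fx=6,fy=6,interpolation=cv2.INTER_CUBIC)
    T=up(g("s0.png") if 0 else g("side0.png"),p0,5)
    for n in("s6.png","s8.png"):
        M=cv2.matchTemplate(up(g(n),p0,13),T,cv2.TM_CCOEFF_NORMED); _,v,_,l=cv2.minMaxLoc(M); print(n,"score %.2f"%v,"shift",(np.array(l)-48)/6)
im=[cv2.resize(cv2.imread("pics/"+n)[95:175,295:375],(395,395),interpolation=cv2.INTER_CUBIC) for n in("side0.png","s8.png")]
cv2.imwrite("pics/c9.png",np.hstack(im))
```

```text
s 0.153 [314.56 158.66] per .05: [ 0.09 -1.91] tilt -.12: [0.04 4.26]
s6.png score 0.79 shift [-1. -8.]
s8.png score 0.82 shift [-6.    6.33]
s -0.153 [359.91 109.72] per .05: [-0.15  1.75] tilt -.12: [ 0.14 -4.01]
s6.png score 0.99 shift [ 0.17 -3.67]
s8.png score 0.73 shift [-3.33 -4.5 ]
```

Run:
```python
from h import *
np.set_printoptions(precision=2,suppress=True,linewidth=160)
g=lambda n:cv2.cvtColor(cv2.imread("pics/"+n),cv2.COLOR_BGR2GRAY)
piv=np.array([.5752,-.278,.160]);u=np.array([.105,.9945,0])
up=lambda im,c,rx,ry:cv2.resize(im[int(c[1])-ry:int(c[1])+ry+1,int(c[0])-rx:int(c[0])+rx+1],None,fx=6,fy=6,interpolation=cv2.INTER_CUBIC)
for s in(.157,.09,.07,.05,-.05,-.07,-.09,-.157):
    p=proj("side",piv+u*s+[0,0,.007])[0]; r=2 if abs(s)>.1 else 3
    T=up(g("side0.png"),p,r,r); 
    for n in("s6.png","s8.png"):
        M=cv2.matchTemplate(up(g(n),p,r+1,r+7),T,cv2.TM_CCOEFF_NORMED); _,v,_,l=cv2.minMaxLoc(M); print(s,n,"score %.2f"%v,"shift",((np.array(l)-[6,42])/6).round(2),"expected px/rad %.1f"%(-37*s/.153))
A,B=g("side0.png"),g("s8.png")
for c in((314,159),(360,109)):
    x,y=c; print(A[y-7:y+8,x-6:x+7]); print(B[y-7:y+8,x-6:x+7])
```

```text
0.157 s6.png score 0.93 shift [0.5  4.33] expected px/rad -38.0
0.157 s8.png score 0.60 shift [ 1.   -0.17] expected px/rad -38.0
0.09 s6.png score 0.40 shift [ 1. -7.] expected px/rad -21.8
0.09 s8.png score 0.48 shift [-1.  7.] expected px/rad -21.8
0.07 s6.png score 0.96 shift [0.   1.83] expected px/rad -16.9
0.07 s8.png score 0.82 shift [ 1. -1.] expected px/rad -16.9
0.05 s6.png score 0.99 shift [0.5  0.67] expected px/rad -12.1
0.05 s8.png score 0.85 shift [-1.    1.17] expected px/rad -12.1
-0.05 s6.png score 0.96 shift [-0.67 -0.33] expected px/rad 12.1
-0.05 s8.png score 0.57 shift [-0.67 -4.  ] expected px/rad 12.1
-0.07 s6.png score 0.99 shift [ 0.17 -2.17] expected px/rad 16.9
-0.07 s8.png score 0.75 shift [-1.  3.] expected px/rad 16.9
-0.09 s6.png score 0.99 shift [-0.17 -2.17] expected px/rad 21.8
-0.09 s8.png score 0.61 shift [-1. -7.] expected px/rad 21.8
-0.157 s6.png score 0.98 shift [-0.17 -3.83] expected px/rad 38.0
-0.157 s8.png score 0.93 shift [-1.   -4.33] expected px/rad 38.0
[[155 156 156 156 156 154 154 155 155 156 163 177 189]
 [157 156 155 155 154 153 1
[... 2521 characters left out ...]
71 170 169 170 172 171 170 171 169 169]
 [173 166 163 163 168 170 170 171 172 174 172 173 170]
 [166 152 138 138 151 161 168 171 173 173 173 172 171]
 [149 124  97  96 117 145 163 170 172 173 173 172 171]
 [121  88  61  57  85 127 157 170 172 173 172 172 173]
 [ 89  57  42  42  73 126 161 173 173 172 170 171 172]
 [ 61  42  32  35  77 132 169 177 171 168 171 173 173]
 [ 41  33  29  31  65 117 150 165 165 165 170 174 175]
 [ 34  30  24  27  46  79 106 125 147 163 171 174 175]
 [ 31  27  24  28  34  46  64  90 128 159 173 177 176]
 [ 28  26  25  29  36  38  46  74 119 154 171 175 176]
 [ 30  27  29  33  37  40  41  66 114 151 170 175 175]
 [ 31  31  32  41  44  44  40  66 115 152 169 174 175]]
```

```bash
python3 -c "
from station import ctrl
print(ctrl.finish_job()); print(ctrl.get_obs()['t'])"
```

```text
the job is handed in; nothing more can be done
None
the job is handed in; nothing more can be done
```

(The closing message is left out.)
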